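# Back off a ratchet winch to its rope mark and lock it

### The arm

A 6-joint arm with a two-finger parallel gripper is mounted at the origin on the work surface. World frame = base frame: x ahead of the robot, y to its left, z up, the work surface at z = 0. Lengths are in m, angles in rad, forces in N, time in s.
With the tool pointing down it reaches from about 0.4 to 0.925 m from the base axis. Payload 3.4 kg.
Tool frame: the origin (TCP) lies midway between the tips of the shut fingers; the grasp point (between the pads) lies 19 mm behind it; y points along the fingers, x is the direction in which the jaws open and shut, and the axes are right-handed (so a half turn about y gives the same grasp; the last joint's range is limited). The gripper opens to 85 mm and grips with 20 to 120 N. Pads are 22 mm wide; open, the fingers measure 114 mm over their backs; the gripper's body (76 mm by 85 mm) begins 54 mm behind the grasp point. The pads swing forward as they close: fully open they stand 13 mm farther back than shut.
Start: joints at [1.115, 0.307, 1.506, -0, 1.328, -0.073], TCP at [0.215, 0.533, 0.231] pointing down, gripper open.
Joint ranges: [-3.12, 3.12], [-1.05, 2.28], [0.14, 2.33], [-1.42, 4.57], [0.1, 2.73], [-2.68, 2.68]. Speed limits (rad/s): [2.57, 2.57, 3.14, 3.14, 3.14, 3.14].

### API

Orientations are given as a unit quaternion [w, x, y, z].
In Python, from workcell import env gives the robot as it stands. The module is installed in compiled form; this text tells all that it offers.
- The arm moves only by the shell command python3 -m creep 'ROWS' [FORCE]. ROWS is JSON, a list of rows, each an object of numbers: "wx", "wy", "wz": the turn, a rotation vector about the tool's x, y, z in degrees; "tx", "ty", "tz": the shift along the tool's x, y, z in m; "fingers": the finger opening in m, from 0 to 0.0854. In form: [{"wx": .., "wy": .., "wz": .., "tx": .., "ty": .., "tz": .., "fingers": ..}, ...]. A call has 1 to 8 rows; each row is the pose to reach, as a shift and turn from the pose measured when the call began, along the tool's axes at that moment; what a row does not reach only later rows make up. A row lasts 1/10 s, in which the tool goes at most 50 mm and 8.59 degrees, less where a joint would pass 70% of its speed; a pose out of reach is approached as far as the arm can. A call with a gripper value outside its range is refused whole. The fingers move at their own pace and stop on an object; FORCE is the grip in N (left out, the last holds). Time passes only in rows, so rows that repeat a pose let the fingers close. It gives the time, the measured TCP pose, the force and the opening at its end, in the units of the state.
- env.get_state(): the state, without advancing time (a new reading comes with each control period).
- env.read_camera(name): name is "scene" or "top" or "wrist"; returns a dict with "img" (420x560x3 uint8, red, green, blue), "fx", "fy", "cx", "cy" (pixels), "R" (3x3) and "t" (3): a world point X has camera coordinates R X + t. Camera axes: x right, y down, z forward; pixel columns grow to the right and rows downward; lengths in m; the calibration is good to about 2 mm. A picture is of the moment at which its call begins. There is no depth.
- env.sign_off(): hands the job in, once; it reports no verdict.
The state is a dict: "time": time; "joints": joint angles; "qvel": joint speeds; "effort": joint torques, N m; "position": TCP position; "tool_rot": TCP orientation; "force": force on the tool from outside, world axes, zero at the start; "moment": the same for the moment, N m; "finger_gap": finger opening in m.
Only numpy, scipy, OpenCV 4.12 (cv2) and the standard library are available. Lean on these libraries where they do the work, as an engineer would, in place of code of your own. Each camera call takes 0.05 s, during which the arm holds its last target.

### The job

The blue hand winch on the bench has been wound past its mark. Flip its yellow pawl up and right back onto its stop by the red lift rod, turn the crank backward until the white stripe on the drum stands under the red pointer, then flip the pawl down again so that its nose sits in the ratchet and locks the drum there, and let go. Leave the other things on the bench where they are.

Things in the scene. Friction and masses are not known exactly. Their poses are not given: they have to be found in the camera images.
- winch: Blue hand winch without rope, screwed down: base 200 x 150 x 8 mm, two cheek plates, highest fixed part 180 mm above the bench. Origin: centre of the underside of its base. y runs along the drum's axle: ratchet wheel, pawl and lift rod are on the +y side, the crank on the -y side. x points from the pawl's pivot across the top of the ratchet wheel.
- axle (a point): Centre of the drum on its axle, 105 mm above the bench, axes as the winch. Dark drum flanges 100 mm across; steel ratchet wheel with 12 saw teeth, 104 mm across. With the pawl dropped at drum angle 0 the nose lands in a tooth gap, with 0.15 rad of play backward before a tooth meets the nose; turned back beyond -0.15 the nose would land on a tooth tip.
- drum (a joint): Angle of the drum (with ratchet wheel and crank) about the winch's y axis, rad. 0: white stripe straight up, under the red pointer. Forward (top moves to the winch's +x) is positive, backward (top to -x) negative. Stops at -0.8 and 2.0; starts at 1.1 to 1.7. The lowered pawl lets it click forward and blocks it backward. Turning takes about 4 N at the knob; it stays where it is left.
- crank_grip (a point): Middle of the crank's black knob: round bar 22 mm thick, 60 mm long, parallel to the axle, fixed to the crank arm (61 to 71 mm out from the winch's middle). Axes turn with the drum. At drum angle q it lies at (0.085 sin(q - 0.6), -0.104, 0.105 + 0.085 cos(q - 0.6)) m in the winch's frame: the crank leans 0.6 rad to the winch's -x when q is 0.
- pawl (a joint): Angle of the yellow pawl about its pivot, rad. -0.03 to 0: nose at the bottom of a tooth gap; below 0.085 it sits in the gap; about 0.12: riding on a tooth tip. It grows as the pawl is lifted: 1.57 straight up, 2.3 leaning back on its stop. It falls by its own weight: into the ratchet below 1.57, back onto the stop above about 1.7.
- pawl_grip (a point): Middle of the red lift rod on the pawl: round bar 14 mm thick, sticking 56 mm out of the pawl's side, parallel to the axle, 50 mm from the pivot. Axes turn with the pawl. At pawl angle p it lies at (-0.070 + 0.050 cos p, 0.104, 0.161 + 0.050 sin p) m in the winch's frame. Lifting takes 1 to 2 N.
- pawl_pivot (a point): Point on the pawl's pivot axis (parallel to the winch's y) level with pawl_grip, at (-0.070, 0.104, 0.161) m in the winch's frame, axes as the winch.
- wrench: Bystander: steel open-ended wrench lying flat behind the winch. Origin under its middle.
- screwdriver: Bystander: screwdriver with a green handle lying flat on the lift-rod side of the winch. Origin under its middle.
- jar: Bystander: amber glass jar with a steel lid, 60 mm across and 75 mm high, standing between the winch and the robot. Origin under its middle.
- hammer: Bystander: hammer lying flat on the robot's right. Origin under its middle.
- tin: Bystander: steel paint tin, 100 mm across and 116 mm high, on the robot's left. Origin under its middle.
- spray: Bystander: white spray can with a red cap, 60 mm across and 190 mm high, on the robot's right. Origin under its middle.

How it is judged:
On the way, in this order (a step that is already met when the one before it is completed fails the run):
1. the pawl is flipped up and back past the upright (value of joint pawl above 1.7 rad and value of joint drum above 0.6 rad), for 0.2 s.
2. with the pawl back, the drum is turned backward to its mark (value of joint drum between -0.15 and 0.15 rad and value of joint pawl above 1.7 rad), for 0.2 s.
At the end, for the whole second after the job is handed in: The white stripe is under the red pointer (drum angle within 0.15 rad of 0), the pawl's nose is down in the tooth gap (pawl angle below 0.085 rad) and both are at rest (value of joint drum between -0.16 and 0.15 rad and value of joint pawl below 0.085 rad and velocity of joint drum between -0.05 and 0.05 rad/s and velocity of joint pawl between -0.05 and 0.05 rad/s); the robot touches nothing.
It fails at once if a bystander is moved by more than 30 mm (distance of any of wrench, screwdriver, jar, hammer, tin, spray from where it was at the start of the episode above 0.03 m).
It also fails if it takes over 61 s, if anything falls off the work surface, if the arm or the gripper's body presses on something with over 40 N, if the wrist force passes 120 N, or if a joint passes its speed limit or range.

## Working session

There is one attempt and no reset: what is moved stays moved. The work goes in short steps, Python scripts to look and compute and a shell command to move; the robot and the scene stay as the last step left them, time stands still between calls to the robot, and variables do not carry over. Pictures are saved under pics/ and viewed, and the job is handed in when it is done.

```bash
mkdir -p pics; ls
python3 - <<'E'
from workcell import env
import cv2,json
print(env.get_state())
for n in ["scene","top","wrist"]:
    c=env.read_camera(n); cv2.imwrite(f"pics/{n}0.png",c["img"][:,:,::-1])
    print(n,c["fx"],c["fy"],c["cx"],c["cy"],c["R"],c["t"])
E
```

```text
pics
{'time': 0.0, 'joints': array([ 1.11451583e+00,  3.07575649e-01,  1.50768940e+00,  2.25092557e-06,
        1.32839592e+00, -7.34845506e-02]), 'qvel': array([ 1.09377745e-03,  1.11266970e-03,  5.63743756e-04, -9.68579839e-05,
       -8.13653953e-04,  5.59951084e-04]), 'effort': array([-5.65312275e-04, -4.57545841e+01, -2.51921082e+01, -2.26292286e-04,
        1.30510938e-02, -1.70969099e-05]), 'position': array([0.21447328, 0.53274276, 0.23037349]), 'tool_rot': array([-0.58562218,  0.58634819,  0.3951187 , -0.39638829]), 'force': array([0.71117005, 0.664875  , 0.34091595]), 'moment': array([-0.02823367,  0.02468707,  0.03997118]), 'finger_gap': 0.08574113874302028}
scene 415.638588141788 415.638588141788 277.9998886495573 207.6620703158703 [[-0.52072036  0.85362673 -0.01310388]
 [ 0.61824793  0.36646329 -0.69532305]
 [-0.58874425 -0.37017032 -0.71857786]] [ 0.28461685 -0.24383833  1.77879887]
top 386.0197575628023 386.0197575628023 281.00127155698107 206.731939384477 [[ 0.00757776 -0.99995154  0.00628423]
 [-0.99484447 -0.00817431 -0.1010824 ]
 [ 0.10112887 -0.00548585 -0.99485821]] [-0.00996071  0.53949341  1.0852565 ]
wrist 303.89445654842785 303.89445654842785 278.660931226932 208.17197995058507 [[ 0.37280691  0.9279082  -0.00117767]
 [ 0.88810334 -0.35644614  0.29020443]
 [ 0.2688633  -0.10923611 -0.95696395]] [-0.57470937 -0.03849267  0.37863567]
```

View pics/scene0.png

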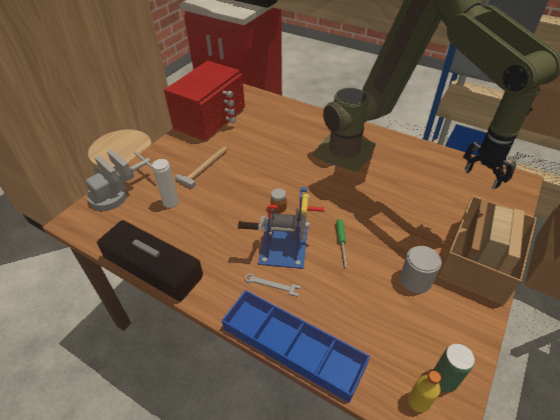

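View pics/top0.png

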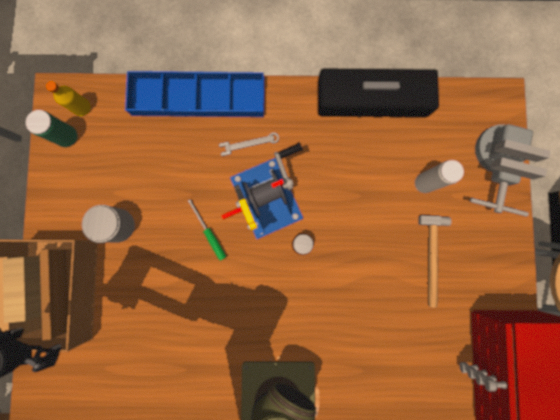

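View pics/wrist0.png

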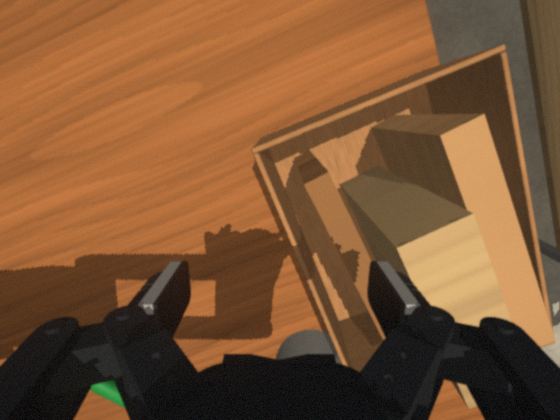

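Run:
```python
import cv2
a=cv2.imread("pics/top0.png")[125:265,180:340]; cv2.imwrite("pics/top0c.png",cv2.resize(a,None,fx=4.5,fy=4.25,interpolation=cv2.INTER_CUBIC))
a=cv2.imread("pics/scene0.png")[170:300,220:360]; cv2.imwrite("pics/scene0c.png",cv2.resize(a,None,fx=4.5,fy=4.5,interpolation=cv2.INTER_CUBIC))
```

```text
(no output)
```

View pics/top0c.png

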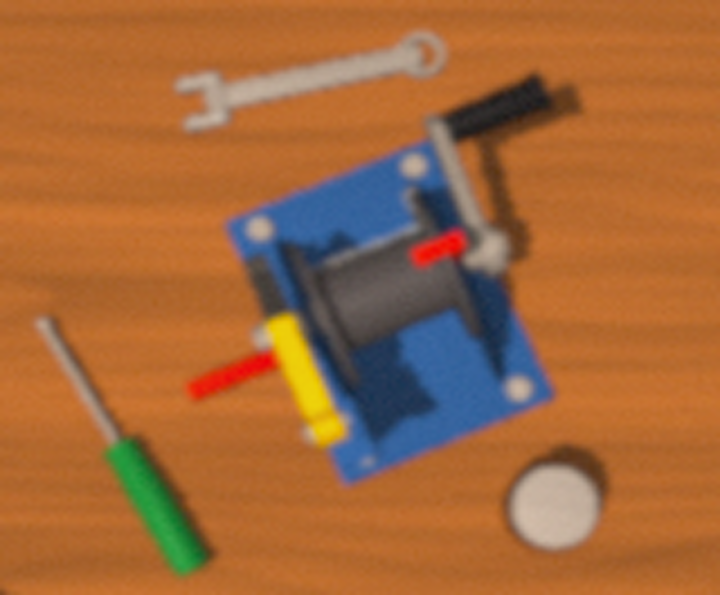

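View pics/scene0c.png

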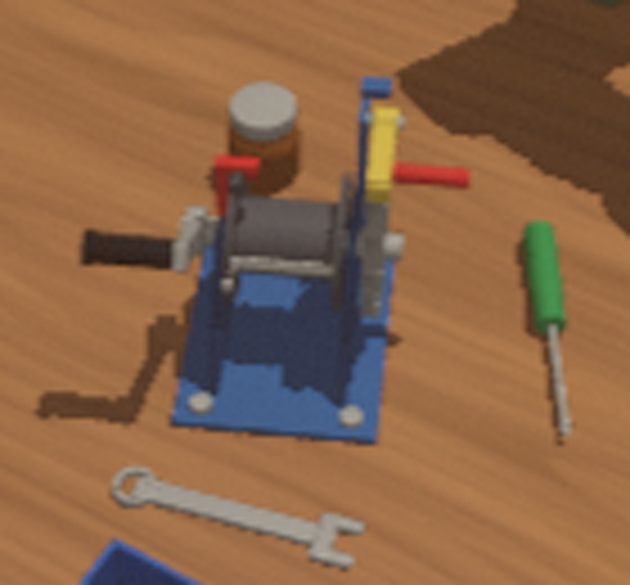

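```bash
cat > h.py <<'E'
import numpy as np
from scipy.spatial.transform import Rotation as Ro
from scipy.optimize import least_squares
def proj(c,X):
    X=np.atleast_2d(X)@c["R"].T+c["t"]; return np.c_[c["fx"]*X[:,0]/X[:,2]+c["cx"],c["fy"]*X[:,1]/X[:,2]+c["cy"]]
def W(w,P):
    x,y,a=w[:3];P=np.atleast_2d(P);c,s=np.cos(a),np.sin(a)
    return np.c_[x+c*P[:,0]-s*P[:,1],y+s*P[:,0]+c*P[:,1],P[:,2]]
def rod(p,dy=0): return [-.07+.05*np.cos(p),.104+dy,.161+.05*np.sin(p)]
def knob(q,dy=0): return [.085*np.sin(q-.6),-.104+dy,.105+.085*np.cos(q-.6)]
E
python3 - <<'E'
from h import *
from workcell import env
T=env.read_camera("top");S=env.read_camera("scene")
def t(x,y): return [180+x/4.5,125+y/4.25]
def s(x,y): return [220+x/4.5,170+y/4.5]
def res(v):
    q=v[3];p=v[4]
    top=W(v,[[.1,.075,.008],[.1,-.075,.008],[-.1,-.075,.008],[-.1,.075,.008],rod(p,.028),knob(q,-.03)])
    sc=W(v,[[.1,.075,.008],[.1,-.075,.008],rod(p,.028),knob(q,-.03)])
    rt=proj(T,top)-np.array([t(228,222),t(430,140),t(553,395),t(347,485),t(190,391),t(546,92)])
    rs=proj(S,sc)-np.array([s(377,441),s(172,425),s(468,178),s(84,247)])
    return np.r_[rt.ravel(),rs.ravel()]
r=least_squares(res,[.6,.03,.4,1.4,0],loss="soft_l1")
print(r.x);print(res(r.x).reshape(-1,2).round(1))
st=env.get_state();print(st["time"])
w=r.x
for n,P in [("rod",rod(w[4])),("rod+",rod(2.3)),("piv",[-.07,.104,.161]),("knob",knob(w[3])),("knob0",knob(0))]: print(n,W(w,P).round(4))
E
```

```text
[ 0.56864562  0.03679442  0.43081589  1.5362974  -0.05295159]
[[-1.1 -0.1]
 [ 0.4 -1.2]
 [ 1.   0. ]
 [-0.1 -0. ]
 [-1.9  1.4]
 [-0.  -1.3]
 [-0.3 -1. ]
 [-0.5 -1.4]
 [ 1.7  0.2]
 [-0.6 -0.4]]
0.25
rod [[0.507  0.1229 0.1584]]
rod+ [[0.4313 0.0881 0.1983]]
piv [[0.4616 0.1021 0.161 ]]
knob [[ 0.6743 -0.0291  0.1554]]
knob0 [[ 0.5685 -0.0777  0.1752]]
```

```bash
cat >> h.py <<'E'
w0=np.array([.5686,.0368,.4308])
def rt(st): return Ro.from_quat(np.r_[st["tool_rot"][1:],st["tool_rot"][0]])
def Rdes(w,sgn=1,tilt=0):
    a=w[2]; x=sgn*np.array([np.cos(a),np.sin(a),0]); y=np.array([0,0,-1.]); z=np.cross(x,y)
    return Ro.from_matrix(np.c_[x,y,z])
def go(st,P,R):
    r=rt(st); d=r.inv().apply(np.asarray(P).ravel()-st["position"]); v=np.degrees((r.inv()*R).as_rotvec())
    return d.round(4),v.round(1)
E
python3 - <<'E'
from h import *
from workcell import env
st=env.get_state();print(rt(st).as_matrix().round(3),st["position"])
P=W(w0,rod(0,.0))[0]; print(P)
for s in (1,-1): print(go(st,P+[0,0,.12],Rdes(w0,s)))
E
```

```text
[[ 0.373 -0.    -0.928]
 [ 0.928 -0.001  0.373]
 [-0.001 -1.     0.   ]] [0.21464936 0.53308812 0.23086236]
[0.50699719 0.12294577 0.161     ]
(array([-0.2713, -0.0499, -0.4244]), array([ 0. , 43.4, -0.1]))
(array([-0.2713, -0.0499, -0.4244]), array([-1.000e-01, -1.366e+02, -0.000e+00]))
```

```bash
python3 -m creep '[{"ty":-0.05},{"tx":-0.04,"ty":-0.07,"tz":-0.05,"wy":8},{"tx":-0.07,"ty":-0.08,"tz":-0.09,"wy":16},{"tx":-0.1,"ty":-0.08,"tz":-0.13,"wy":24},{"tx":-0.125,"ty":-0.08,"tz":-0.17,"wy":32},{"tx":-0.15,"ty":-0.08,"tz":-0.21,"wy":38},{"tx":-0.175,"ty":-0.08,"tz":-0.25,"wy":43.4},{"tx":-0.2,"ty":-0.08,"tz":-0.29,"wy":43.4}]'
python3 - <<'E'
from h import *
from workcell import env
st=env.get_state()
P=W(w0,rod(0,.0))[0]
print(st["joints"],go(st,P+[0,0,.12],Rdes(w0)))
E
```

```text
[ 1.11452437e+00  3.07189233e-01  1.50698053e+00 -2.77129806e-05
  1.32841411e+00 -7.35003248e-02] (array([-0.2713, -0.0499, -0.4244]), array([ 0. , 43.4, -0.1]))invalid input at $[0]: expected keys wx, wy, wz, tx, ty, tz, fingers
```

All keys are needed in every row.

```bash
python3 -m creep '[{"wx":0,"wy":0,"wz":0,"tx":0,"ty":-0.05,"tz":0,"fingers":0.085},{"wx":0,"wy":8,"wz":0,"tx":-0.04,"ty":-0.07,"tz":-0.05,"fingers":0.085},{"wx":0,"wy":16,"wz":0,"tx":-0.07,"ty":-0.08,"tz":-0.09,"fingers":0.06},{"wx":0,"wy":24,"wz":0,"tx":-0.1,"ty":-0.08,"tz":-0.13,"fingers":0.05},{"wx":0,"wy":32,"wz":0,"tx":-0.125,"ty":-0.08,"tz":-0.17,"fingers":0.05},{"wx":0,"wy":38,"wz":0,"tx":-0.15,"ty":-0.08,"tz":-0.21,"fingers":0.05},{"wx":0,"wy":43.4,"wz":0,"tx":-0.175,"ty":-0.08,"tz":-0.25,"fingers":0.05},{"wx":0,"wy":43.4,"wz":0,"tx":-0.2,"ty":-0.08,"tz":-0.29,"fingers":0.05}]'
python3 - <<'E'
from h import *
from workcell import env
st=env.get_state()
P=W(w0,rod(0,.0))[0]
print(st["joints"],go(st,P+[0,0,.12],Rdes(w0)))
E
```

```text
time: 1.05
position: [0.406, 0.2426, 0.3113]
tool_rot: [-0.691, 0.691, 0.15, -0.15]
force: [0.5, 0.1, 0.5]
finger_gap: 0.0499
[ 4.49714312e-01  1.05987853e-01  1.57070396e+00 -5.13029143e-04
  1.46493877e+00  2.10107391e-02] (array([ 0.0421,  0.0303, -0.1508]), array([ 0. , -0.1, -0. ]))
```

```bash
python3 -m creep '[{"wx":0,"wy":0,"wz":0,"tx":0.01,"ty":0,"tz":-0.04,"fingers":0.05},{"wx":0,"wy":0,"wz":0,"tx":0.025,"ty":0,"tz":-0.08,"fingers":0.05},{"wx":0,"wy":0,"wz":0,"tx":0.035,"ty":0,"tz":-0.12,"fingers":0.05},{"wx":0,"wy":0,"wz":0,"tx":0.042,"ty":0,"tz":-0.15,"fingers":0.05},{"wx":0,"wy":0,"wz":0,"tx":0.042,"ty":0,"tz":-0.15,"fingers":0.05}]'
python3 - <<'E'
from h import *
from workcell import env
import cv2
st=env.get_state()
P=W(w0,rod(0,.0))[0]
print(st["joints"],go(st,P+[0,0,-.019],Rdes(w0)))
c=env.read_camera("wrist");cv2.imwrite("pics/w1.png",c["img"][:,:,::-1])
E
```

```text
time: 1.55
position: [0.509, 0.1206, 0.3109]
tool_rot: [-0.69, 0.692, 0.149, -0.149]
force: [-0.6, -0.7, 0.7]
finger_gap: 0.05
[ 0.15339094  0.18044936  1.48006256 -0.00220595  1.48036967 -0.27073104] (array([-0.0009,  0.1689,  0.0034]), array([ 0.1, -0.4,  0. ]))
```

View pics/w1.png

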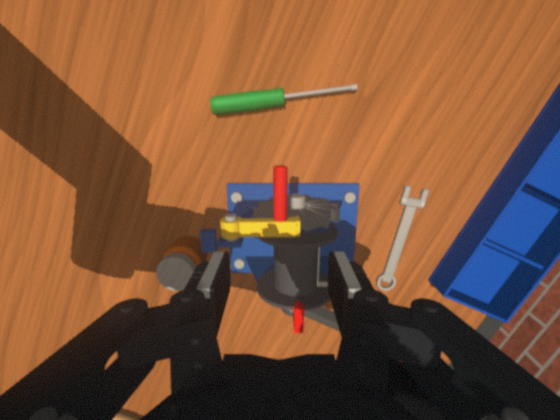

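Run:
```python
import cv2
a=cv2.imread("pics/w1.png")[150:300,200:370]; cv2.imwrite("pics/w1c.png",cv2.resize(a,None,fx=4,fy=4,interpolation=cv2.INTER_CUBIC))
from h import *
from workcell import env
c=env.read_camera("wrist")
print(proj(c,W(w0,[[.1,.075,.008],[-.1,.075,.008],rod(0,.028),rod(0,-.028)])).round(1))
```

```text
[[358.3 186.8]
 [224.9 187.4]
 [277.6 165. ]
 [278.  220. ]]
```

View pics/w1c.png

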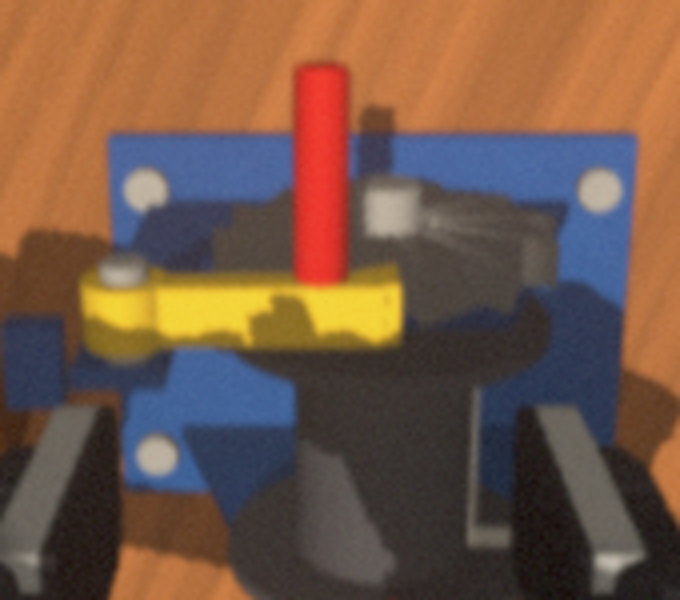

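```bash
sed -i 's/^w0=.*/w0=np.array([.5703,.0387,.4308])/' h.py; python3 -m creep '[{"wx":0,"wy":0,"wz":0,"tx":0.001,"ty":0.04,"tz":0.008,"fingers":0.05},{"wx":0,"wy":0,"wz":0,"tx":0.001,"ty":0.08,"tz":0.008,"fingers":0.05},{"wx":0,"wy":0,"wz":0,"tx":0.001,"ty":0.11,"tz":0.008,"fingers":0.05},{"wx":0,"wy":0,"wz":0,"tx":0.001,"ty":0.14,"tz":0.008,"fingers":0.05},{"wx":0,"wy":0,"wz":0,"tx":0.001,"ty":0.16,"tz":0.008,"fingers":0.05},{"wx":0,"wy":0,"wz":0,"tx":0.001,"ty":0.169,"tz":0.008,"fingers":0.05},{"wx":0,"wy":0,"wz":0,"tx":0.001,"ty":0.169,"tz":0.008,"fingers":0.05}]'
python3 - <<'E'
from h import *
from workcell import env
import cv2
st=env.get_state()
P=W(w0,rod(0,.0))[0]
print(go(st,P+[0,0,-.019],Rdes(w0)),st["force"])
c=env.read_camera("wrist");cv2.imwrite("pics/w2.png",c["img"][:,:,::-1])
E
```

```text
time: 2.35
position: [0.5023, 0.1318, 0.141]
tool_rot: [0.691, -0.691, -0.149, 0.152]
force: [-0.5, 0.2, -0.2]
finger_gap: 0.0501
(array([ 0.003, -0.001, -0.009]), array([-0.1, -0.1, -0.2])) [-0.45304174  0.19408739 -0.18842252]
```

View pics/w2.png

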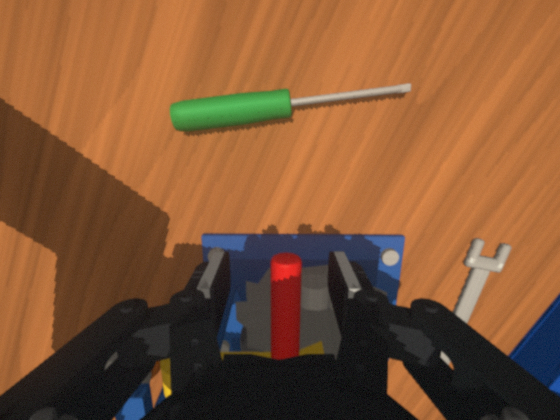

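```bash
python3 -m creep '[{"wx":0,"wy":0,"wz":0,"tx":0.003,"ty":0,"tz":-0.004,"fingers":0.05},{"wx":0,"wy":0,"wz":0,"tx":0.003,"ty":0,"tz":-0.004,"fingers":0.03},{"wx":0,"wy":0,"wz":0,"tx":0.003,"ty":0,"tz":-0.004,"fingers":0.01},{"wx":0,"wy":0,"wz":0,"tx":0.003,"ty":0,"tz":-0.004,"fingers":0.008},{"wx":0,"wy":0,"wz":0,"tx":0.003,"ty":0,"tz":-0.004,"fingers":0.008},{"wx":0,"wy":0,"wz":0,"tx":0.003,"ty":0,"tz":-0.004,"fingers":0.008}]' 30
python3 - <<'E'
from h import *
from workcell import env
import cv2
st=env.get_state()
print(go(st,W(w0,rod(0,.0))[0]+[0,0,-.019],Rdes(w0)),st["force"])
for p in (.3,.6,.9,1.2,1.57,1.8,2.0,2.15): print(p,(.05*(np.cos(p)-1)).round(4),-(.05*np.sin(p)).round(4))
c=env.read_camera("wrist");cv2.imwrite("pics/w3.png",c["img"][:,:,::-1])
E
```

```text
time: 3.0
position: [0.507, 0.1287, 0.143]
tool_rot: [-0.691, 0.691, 0.149, -0.151]
force: [-2.0, -1.0, 5.0]
finger_gap: 0.0125
(array([-0.    ,  0.001 , -0.0042]), array([-0. , -0.2, -0.2])) [-1.99244359 -1.01382124  4.99935251]
0.3 -0.0022 -0.0148
0.6 -0.0087 -0.0282
0.9 -0.0189 -0.0392
1.2 -0.0319 -0.0466
1.57 -0.05 -0.05
1.8 -0.0614 -0.0487
2.0 -0.0708 -0.0455
2.15 -0.0774 -0.0418
```

View pics/w3.png

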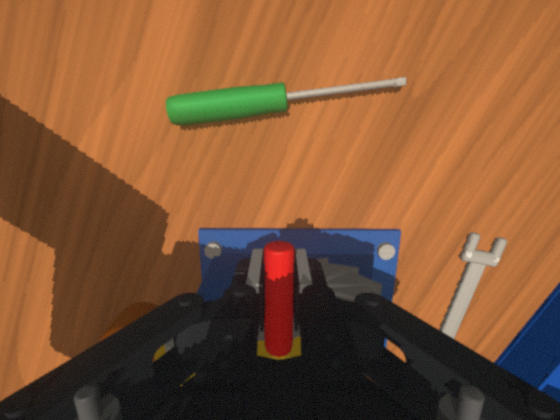

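```bash
python3 -m creep '[{"wx":0,"wy":0,"wz":0,"tx":-0.001,"ty":-0.008,"tz":0,"fingers":0.008},{"wx":0,"wy":0,"wz":0,"tx":-0.002,"ty":-0.015,"tz":0,"fingers":0.008},{"wx":0,"wy":0,"wz":0,"tx":-0.005,"ty":-0.022,"tz":0,"fingers":0.008},{"wx":0,"wy":0,"wz":0,"tx":-0.009,"ty":-0.028,"tz":0,"fingers":0.008},{"wx":0,"wy":0,"wz":0,"tx":-0.0135,"ty":-0.034,"tz":0,"fingers":0.008},{"wx":0,"wy":0,"wz":0,"tx":-0.019,"ty":-0.039,"tz":0,"fingers":0.008},{"wx":0,"wy":0,"wz":0,"tx":-0.025,"ty":-0.043,"tz":0,"fingers":0.008},{"wx":0,"wy":0,"wz":0,"tx":-0.032,"ty":-0.0465,"tz":0,"fingers":0.008}]'
python3 - <<'E'
from h import *
from workcell import env
import cv2
st=env.get_state()
print(go(st,W(w0,rod(1.2,.0))[0]+[0,0,-.019],Rdes(w0)),st["force"])
c=env.read_camera("wrist");cv2.imwrite("pics/w4.png",c["img"][:,:,::-1])
E
```

```text
time: 3.85
position: [0.4842, 0.1184, 0.1936]
tool_rot: [0.692, -0.69, -0.155, 0.145]
force: [8.7, 9.7, 8.6]
finger_gap: 0.0133
(array([-0.007 ,  0.0049, -0.0044]), array([-0. , -0.2,  0.8])) [8.65301964 9.69201048 8.5546968 ]
```

View pics/w4.png

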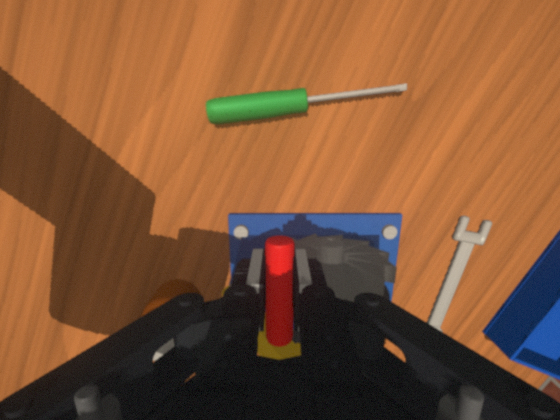

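```bash
python3 -m creep '[{"wx":0,"wy":0,"wz":0,"tx":-0.009,"ty":0.001,"tz":0,"fingers":0.008},{"wx":0,"wy":0,"wz":0,"tx":-0.017,"ty":0.001,"tz":0,"fingers":0.008},{"wx":0,"wy":0,"wz":0,"tx":-0.025,"ty":0.001,"tz":0,"fingers":0.008},{"wx":0,"wy":0,"wz":0,"tx":-0.032,"ty":0.002,"tz":0,"fingers":0.008},{"wx":0,"wy":0,"wz":0,"tx":-0.039,"ty":0.003,"tz":0,"fingers":0.008},{"wx":0,"wy":0,"wz":0,"tx":-0.045,"ty":0.005,"tz":0,"fingers":0.008},{"wx":0,"wy":0,"wz":0,"tx":-0.05,"ty":0.008,"tz":0,"fingers":0.008},{"wx":0,"wy":0,"wz":0,"tx":-0.05,"ty":0.008,"tz":0,"fingers":0.008}]'
python3 - <<'E'
from h import *
from workcell import env
import cv2
st=env.get_state()
print(go(st,W(w0,rod(2.1,.0))[0]+[0,0,-.019],Rdes(w0)),st["force"],st["joints"])
c=env.read_camera("wrist");cv2.imwrite("pics/w5.png",c["img"][:,:,::-1])
c=env.read_camera("scene");cv2.imwrite("pics/s5.png",cv2.resize(c["img"][150:320,200:380,::-1],None,fx=3.5,fy=3.5))
E
```

```text
time: 4.7
position: [0.4386, 0.0978, 0.188]
tool_rot: [0.692, -0.69, -0.156, 0.144]
force: [-0.0, 3.3, 9.3]
finger_gap: 0.0128
(array([-0.0003,  0.0029, -0.0047]), array([ 0. , -0.2,  1. ])) [-0.02538695  3.25582399  9.34908837] [ 0.1214319   0.16479571  1.82956728  0.00523803  1.13026446 -0.30800905]
```

View pics/w5.png

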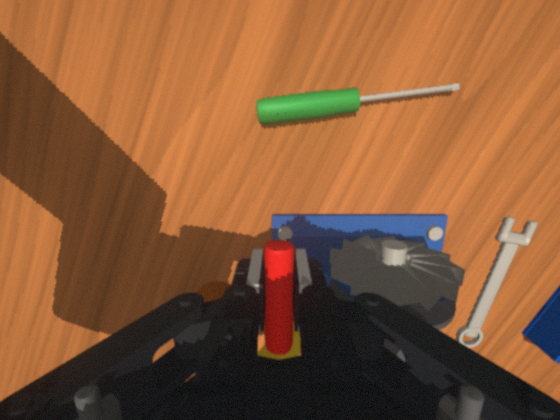

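View pics/s5.png

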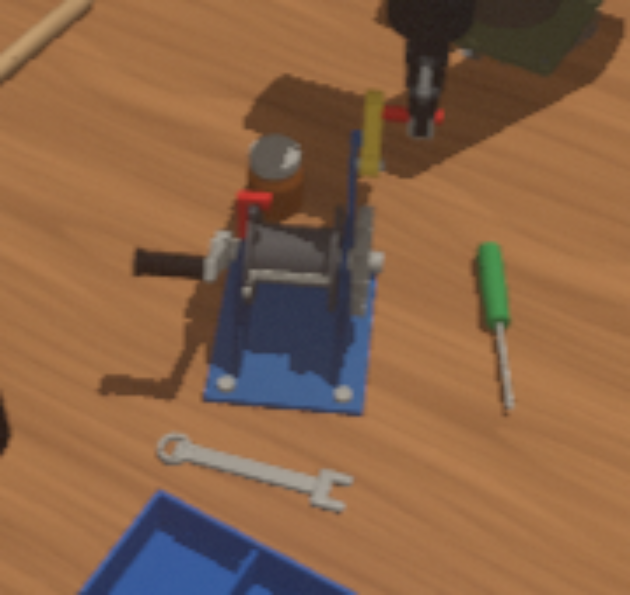

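```bash
python3 -m creep '[{"wx":0,"wy":0,"wz":0,"tx":-0.005,"ty":0.003,"tz":0,"fingers":0.008},{"wx":0,"wy":0,"wz":0,"tx":-0.005,"ty":0.003,"tz":0,"fingers":0.04},{"wx":0,"wy":0,"wz":0,"tx":-0.005,"ty":0.003,"tz":0,"fingers":0.05},{"wx":0,"wy":0,"wz":0,"tx":-0.005,"ty":-0.02,"tz":0,"fingers":0.05},{"wx":0,"wy":0,"wz":0,"tx":-0.005,"ty":-0.06,"tz":0,"fingers":0.05},{"wx":0,"wy":0,"wz":0,"tx":0.01,"ty":-0.1,"tz":0,"fingers":0.05},{"wx":0,"wy":0,"wz":0,"tx":0.04,"ty":-0.13,"tz":-0.02,"fingers":0.05},{"wx":0,"wy":0,"wz":0,"tx":0.07,"ty":-0.13,"tz":-0.05,"fingers":0.05}]'
python3 - <<'E'
from h import *
from workcell import env
import cv2
st=env.get_state()
print(go(st,W(w0,knob(1.536))[0]+[0,0,-.019],Rdes(w0)),st["force"],st["joints"])
c=env.read_camera("scene");cv2.imwrite("pics/s6.png",cv2.resize(c["img"][150:320,200:380,::-1],None,fx=3.5,fy=3.5))
E
```

```text
time: 5.6
position: [0.5234, 0.0812, 0.325]
tool_rot: [0.692, -0.69, -0.16, 0.141]
force: [0.9, 0.1, -0.9]
finger_gap: 0.0503
(array([ 0.0887,  0.1915, -0.1614]), array([ 0.2, -0.1,  1.5])) [ 0.88163701  0.08094013 -0.87207988] [ 0.07010626  0.16919097  1.46008158  0.00582619  1.48700493 -0.35972066]
```

View pics/s6.png

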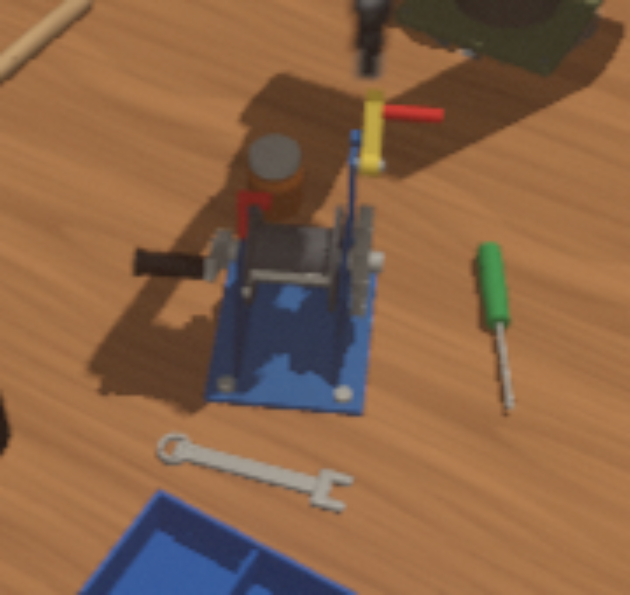

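```bash
python3 -m creep '[{"wx":0,"wy":0,"wz":1.5,"tx":0.02,"ty":0.0,"tz":-0.04,"fingers":0.05},{"wx":0,"wy":0,"wz":1.5,"tx":0.045,"ty":0.0,"tz":-0.08,"fingers":0.05},{"wx":0,"wy":0,"wz":1.5,"tx":0.07,"ty":0.0,"tz":-0.12,"fingers":0.05},{"wx":0,"wy":0,"wz":1.5,"tx":0.089,"ty":0.03,"tz":-0.15,"fingers":0.05},{"wx":0,"wy":0,"wz":1.5,"tx":0.089,"ty":0.06,"tz":-0.165,"fingers":0.05},{"wx":0,"wy":0,"wz":1.5,"tx":0.089,"ty":0.09,"tz":-0.165,"fingers":0.05},{"wx":0,"wy":0,"wz":1.5,"tx":0.089,"ty":0.09,"tz":-0.165,"fingers":0.05}]'
python3 - <<'E'
from h import *
from workcell import env
import cv2
st=env.get_state()
print(go(st,W(w0,knob(1.536))[0]+[0,0,-.019],Rdes(w0)),st["force"],st["joints"])
c=env.read_camera("wrist");cv2.imwrite("pics/w7.png",c["img"][:,:,::-1])
print(proj(c,W(w0,[knob(1.536,.03),knob(1.536,-.03)])))
c=env.read_camera("scene");cv2.imwrite("pics/s7.png",cv2.resize(c["img"][150:320,200:380,::-1],None,fx=3.5,fy=3.5))
E
```

```text
time: 6.35
position: [0.678, -0.0355, 0.2293]
tool_rot: [-0.69, 0.692, 0.146, -0.153]
force: [-0.6, 0.1, -0.9]
finger_gap: 0.0498
(array([0.0025, 0.0929, 0.0085]), array([ 0.1, -0.3, -0.6])) [-0.55785093  0.14170671 -0.94980019] [-0.1107978   0.45830579  1.26571418 -0.00675903  1.42643966 -0.53541665]
[[280.52005917 167.91337792]
 [280.72913473 245.25757151]]
```

View pics/w7.png

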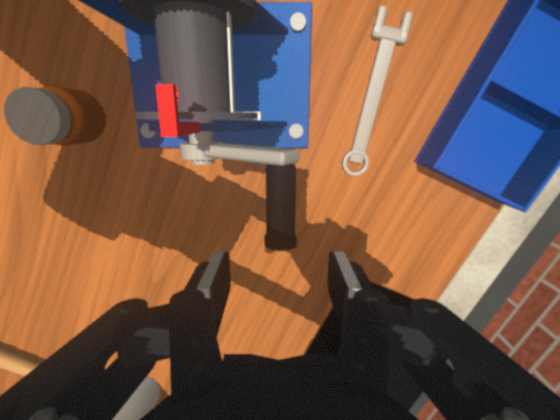

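View pics/s7.png

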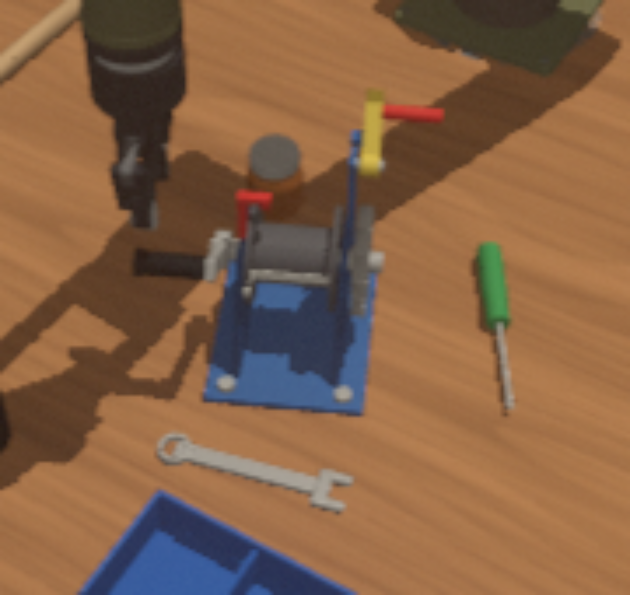

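```bash
python3 -m creep '[{"wx":0,"wy":0,"wz":0,"tx":0.003,"ty":0.03,"tz":0.006,"fingers":0.05},{"wx":0,"wy":0,"wz":0,"tx":0.003,"ty":0.06,"tz":0.006,"fingers":0.05},{"wx":0,"wy":0,"wz":0,"tx":0.003,"ty":0.085,"tz":0.006,"fingers":0.05},{"wx":0,"wy":0,"wz":0,"tx":0.003,"ty":0.093,"tz":0.006,"fingers":0.05},{"wx":0,"wy":0,"wz":0,"tx":0.003,"ty":0.093,"tz":0.006,"fingers":0.03},{"wx":0,"wy":0,"wz":0,"tx":0.003,"ty":0.093,"tz":0.006,"fingers":0.016},{"wx":0,"wy":0,"wz":0,"tx":0.003,"ty":0.093,"tz":0.006,"fingers":0.016},{"wx":0,"wy":0,"wz":0,"tx":0.003,"ty":0.093,"tz":0.006,"fingers":0.016}]' 25
python3 - <<'E'
from h import *
from workcell import env
import cv2
st=env.get_state()
print(go(st,W(w0,knob(1.536))[0]+[0,0,-.019],Rdes(w0)),st["force"],st["joints"])
k0=np.array(knob(1.536))
for q in np.arange(1.4,-.2,-.1): d=np.array(knob(q))-k0; print(q.round(2),d[0].round(4),(-d[2]).round(4))
c=env.read_camera("wrist");cv2.imwrite("pics/w8.png",c["img"][:,:,::-1])
E
```

```text
time: 7.25
position: [0.6776, -0.0303, 0.1423]
tool_rot: [-0.688, 0.694, 0.147, -0.153]
force: [-7.2, -5.0, -4.1]
finger_gap: 0.0209
(array([-0.0002,  0.0059,  0.0035]), array([ 0.3, -0.2, -0.6])) [-7.17229854 -5.04588302 -4.09401431] [-0.10165984  0.52035437  1.38413835 -0.01022107  1.24285122 -0.52518822]
1.4 -0.0075 -0.0088
1.3 -0.0137 -0.0146
1.2 -0.0204 -0.0197
1.1 -0.0277 -0.0242
1.0 -0.0353 -0.0279
0.9 -0.0433 -0.0308
0.8 -0.0516 -0.0329
0.7 -0.06 -0.0342
0.6 -0.0684 -0.0346
0.5 -0.0769 -0.0342
0.4 -0.0853 -0.0329
0.3 -0.0936 -0.0308
0.2 -0.1015 -0.0279
0.1 -0.1092 -0.0242
-0.0 -0.1164 -0.0197
-0.1 -0.1232 -0.0146
```

View pics/w8.png

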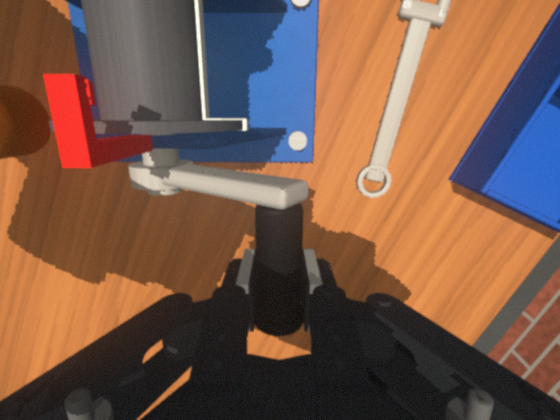

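```bash
python3 -m creep '[{"wx":0,"wy":0,"wz":0,"tx":-0.0075,"ty":-0.007,"tz":0,"fingers":0.016},{"wx":0,"wy":0,"wz":0,"tx":-0.0137,"ty":-0.0126,"tz":0,"fingers":0.016},{"wx":0,"wy":0,"wz":0,"tx":-0.0204,"ty":-0.0177,"tz":0,"fingers":0.016},{"wx":0,"wy":0,"wz":0,"tx":-0.0277,"ty":-0.022,"tz":0,"fingers":0.016},{"wx":0,"wy":0,"wz":0,"tx":-0.0353,"ty":-0.0259,"tz":0,"fingers":0.016},{"wx":0,"wy":0,"wz":0,"tx":-0.0433,"ty":-0.0288,"tz":0,"fingers":0.016},{"wx":0,"wy":0,"wz":0,"tx":-0.0516,"ty":-0.031,"tz":0,"fingers":0.016},{"wx":0,"wy":0,"wz":0,"tx":-0.0516,"ty":-0.031,"tz":0,"fingers":0.016}]'
python3 - <<'E'
from h import *
from workcell import env
import cv2
st=env.get_state()
print(go(st,W(w0,knob(.8))[0]+[0,0,-.019],Rdes(w0)),st["force"])
k0=np.array(knob(.8))
for q in np.arange(.7,-.2,-.1): d=np.array(knob(q))-k0; print(q.round(2),d[0].round(4),(-d[2]).round(4))
c=env.read_camera("wrist");cv2.imwrite("pics/w9.png",c["img"][:,:,::-1])
c=env.read_camera("scene");cv2.imwrite("pics/s9.png",cv2.resize(c["img"][150:320,200:380,::-1],None,fx=3.5,fy=3.5))
E
```

```text
time: 8.1
position: [0.6381, -0.0484, 0.1815]
tool_rot: [-0.689, 0.694, 0.154, -0.145]
force: [5.8, 8.4, 9.2]
finger_gap: 0.0209
(array([-0.0085,  0.0121,  0.0035]), array([ 0.5, -0.2,  0.6])) [5.76139287 8.42054852 9.15081143]
0.7 -0.0084 -0.0013
0.6 -0.0169 -0.0017
0.5 -0.0254 -0.0013
0.4 -0.0338 -0.0
0.3 -0.042 0.0021
0.2 -0.05 0.005
0.1 -0.0576 0.0087
0.0 -0.0649 0.0132
-0.1 -0.0716 0.0183
```

View pics/w9.png

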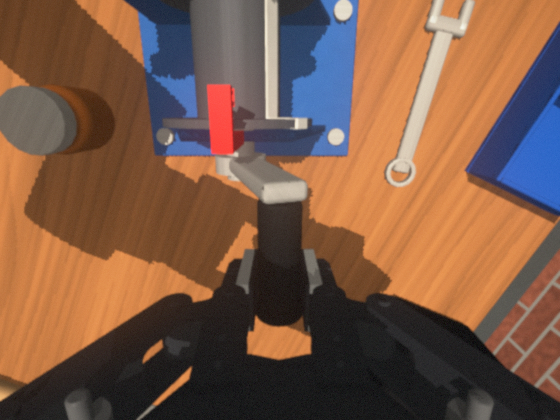

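View pics/s9.png

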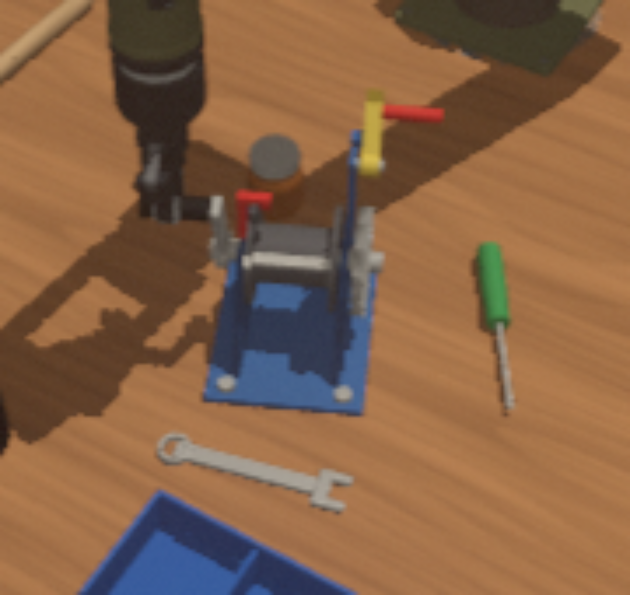

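```bash
python3 -m creep '[{"wx":0,"wy":0,"wz":0,"tx":-0.01,"ty":0.006,"tz":0.002,"fingers":0.016},{"wx":0,"wy":0,"wz":0,"tx":-0.018,"ty":0.01,"tz":0.002,"fingers":0.016},{"wx":0,"wy":0,"wz":0,"tx":-0.026,"ty":0.01,"tz":0.002,"fingers":0.016},{"wx":0,"wy":0,"wz":0,"tx":-0.034,"ty":0.011,"tz":0.002,"fingers":0.016},{"wx":0,"wy":0,"wz":0,"tx":-0.042,"ty":0.012,"tz":0.002,"fingers":0.016},{"wx":0,"wy":0,"wz":0,"tx":-0.05,"ty":0.014,"tz":0.002,"fingers":0.016},{"wx":0,"wy":0,"wz":0,"tx":-0.058,"ty":0.017,"tz":0.002,"fingers":0.016},{"wx":0,"wy":0,"wz":0,"tx":-0.064,"ty":0.019,"tz":0.002,"fingers":0.016}]'
python3 - <<'E'
from h import *
from workcell import env
import cv2
st=env.get_state()
print(go(st,W(w0,knob(0))[0]+[0,0,-.019],Rdes(w0)),st["force"],st["joints"])
c=env.read_camera("wrist");cv2.imwrite("pics/w10.png",c["img"][:,:,::-1])
c=env.read_camera("scene");cv2.imwrite("pics/s10.png",cv2.resize(c["img"][190:290,240:340,::-1],None,fx=6,fy=6))
E
```

```text
time: 9.0
position: [0.5839, -0.0732, 0.1713]
tool_rot: [-0.687, 0.695, 0.159, -0.14]
force: [-3.8, 2.7, 21.8]
finger_gap: 0.0209
(array([-0.014 ,  0.0147,  0.0036]), array([ 1. , -0.2,  1.3])) [-3.75165683  2.72591249 21.75175276] [-1.96064878e-01  3.61618835e-01  1.58525685e+00 -8.04154222e-04
  1.16529927e+00 -6.22702204e-01]
```

View pics/w10.png

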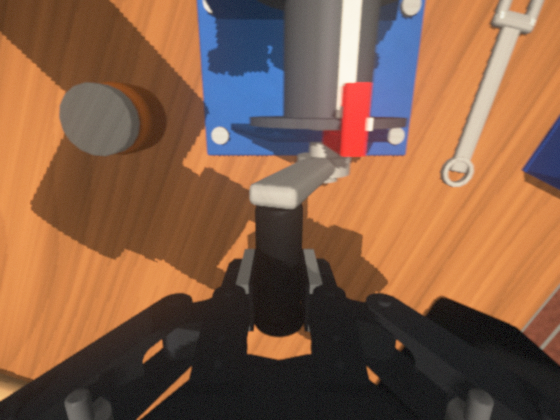

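View pics/s10.png

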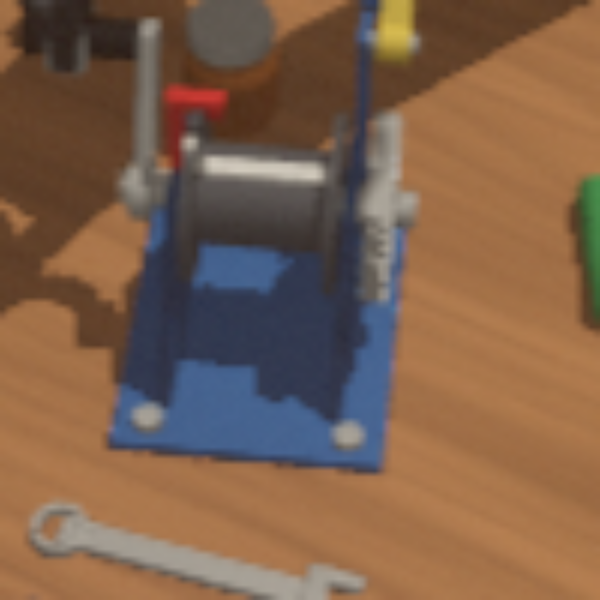

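```bash
python3 -m creep '[{"wx":0,"wy":0,"wz":0,"tx":-0.007,"ty":0.003,"tz":0.0,"fingers":0.016},{"wx":0,"wy":0,"wz":0,"tx":-0.012,"ty":0.006,"tz":0.0,"fingers":0.016},{"wx":0,"wy":0,"wz":0,"tx":-0.015,"ty":0.008,"tz":0.0,"fingers":0.016},{"wx":0,"wy":0,"wz":0,"tx":-0.015,"ty":0.008,"tz":0.0,"fingers":0.016},{"wx":0,"wy":0,"wz":0,"tx":-0.015,"ty":0.008,"tz":0.0,"fingers":0.016}]'
python3 - <<'E'
from h import *
from workcell import env
import cv2
st=env.get_state()
print(go(st,W(w0,knob(0))[0]+[0,0,-.019],Rdes(w0)),st["force"])
c=env.read_camera("wrist");cv2.imwrite("pics/w11.png",c["img"][:,:,::-1])
# drum surface r? stripe vs pointer: project candidates
for q in (-.1,0,.1,.2): print(q,proj(c,W(w0,[knob(q,.03),knob(q,-.03)])).round(1).tolist())
c=env.read_camera("scene");cv2.imwrite("pics/s11.png",cv2.resize(c["img"][190:290,240:340,::-1],None,fx=6,fy=6))
for q in (-.1,0,.1,.2): print(q,((proj(c,W(w0,[knob(q,.03),knob(q,-.03)]))-[240,190])*6).round(1).tolist())
E
```

```text
time: 9.6
position: [0.5725, -0.0785, 0.1662]
tool_rot: [-0.687, 0.695, 0.161, -0.138]
force: [2.0, 6.8, 2.7]
finger_gap: 0.0209
(array([-0.0014,  0.01  ,  0.0036]), array([ 1.1, -0.3,  1.7])) [2.03625587 6.75543579 2.68819572]
-0.1 [[260.4, 206.1], [262.9, 313.4]]
0 [[274.9, 209.3], [275.8, 319.4]]
0.1 [[291.5, 212.2], [290.3, 324.9]]
0.2 [[309.7, 214.7], [306.3, 329.5]]
-0.1 [[138.2, 32.2], [29.0, 24.3]]
0 [[136.1, 34.1], [26.2, 26.1]]
0.1 [[133.8, 37.6], [23.3, 29.5]]
0.2 [[131.5, 42.6], [20.3, 34.5]]
```

View pics/w11.png

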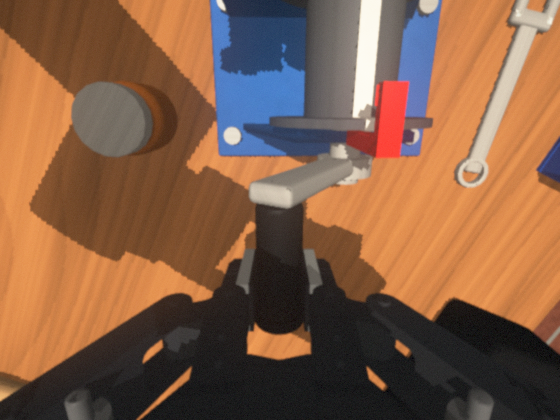

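View pics/s11.png

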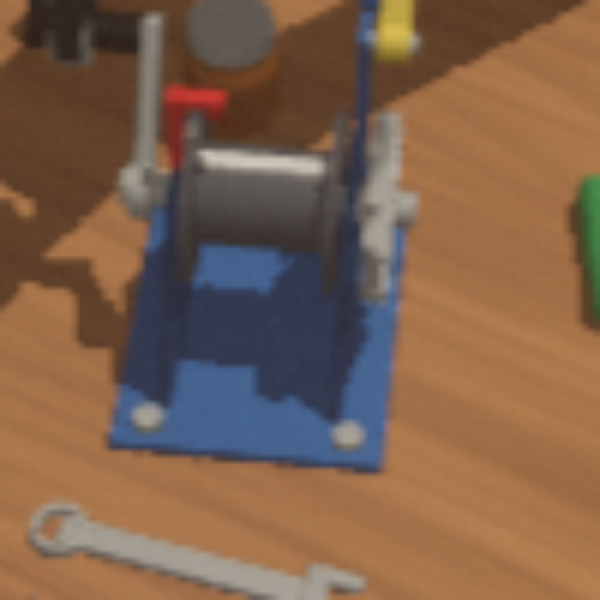

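```bash
python3 -m creep '[{"wx":0,"wy":0,"wz":0,"tx":0,"ty":0,"tz":0.0,"fingers":0.04},{"wx":0,"wy":0,"wz":0,"tx":0,"ty":0,"tz":0.0,"fingers":0.05},{"wx":0,"wy":0,"wz":0,"tx":0,"ty":-0.03,"tz":0.0,"fingers":0.05},{"wx":0,"wy":0,"wz":0,"tx":0,"ty":-0.07,"tz":0.0,"fingers":0.05},{"wx":0,"wy":0,"wz":0,"tx":0,"ty":-0.12,"tz":0.0,"fingers":0.05},{"wx":0,"wy":0,"wz":1.7,"tx":0,"ty":-0.15,"tz":-0.0,"fingers":0.05},{"wx":1,"wy":0,"wz":1.7,"tx":0,"ty":-0.15,"tz":-0.0,"fingers":0.05}]'
python3 - <<'E'
from h import *
from workcell import env
import cv2
st=env.get_state()
print(go(st,W(w0,rod(2.3))[0]+[0,0,-.019],Rdes(w0)),st["force"])
c=env.read_camera("wrist");cv2.imwrite("pics/w12.png",c["img"][:,:,::-1])
for q in (-.1,0,.1,.2): print(q,proj(c,W(w0,[knob(q,.03),knob(q,-.03)])).round(1).tolist())
print("axle",proj(c,W(w0,[[0,-.061,.105]])))
c=env.read_camera("scene");cv2.imwrite("pics/s12.png",cv2.resize(c["img"][170:290,230:350,::-1],None,fx=5,fy=5))
for q in (-.1,0,.1,.2): print(q,((proj(c,W(w0,[knob(q,.03),knob(q,-.03)]))-[230,170])*5).round(1).tolist())
E
```

```text
time: 10.4
position: [0.5701, -0.0782, 0.3231]
tool_rot: [-0.689, 0.693, 0.154, -0.146]
force: [0.4, -0.1, 0.4]
finger_gap: 0.0499
(array([-0.0565,  0.1414,  0.2113]), array([ 0.5, -0.2,  0.6])) [ 0.44795759 -0.06442908  0.35146899]
-0.1 [[270.1, 159.7], [270.8, 218.2]]
0 [[277.1, 160.4], [277.4, 219.9]]
0.1 [[284.9, 161.1], [284.7, 221.3]]
0.2 [[293.3, 161.7], [292.6, 222.6]]
axle [[318.10902567 140.0645248 ]]
-0.1 [[165.2, 126.8], [74.2, 120.2]]
0 [[163.4, 128.4], [71.8, 121.7]]
0.1 [[161.5, 131.3], [69.4, 124.6]]
0.2 [[159.6, 135.5], [66.9, 128.7]]
```

View pics/w12.png

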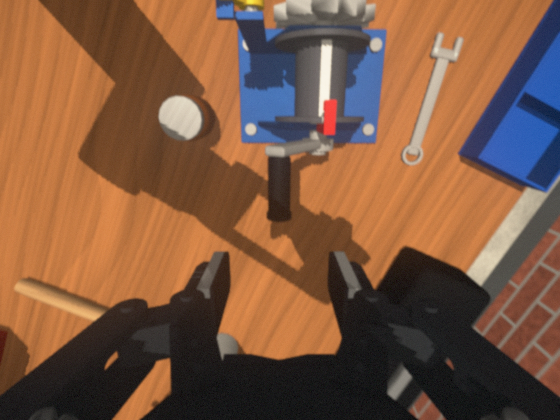

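View pics/s12.png

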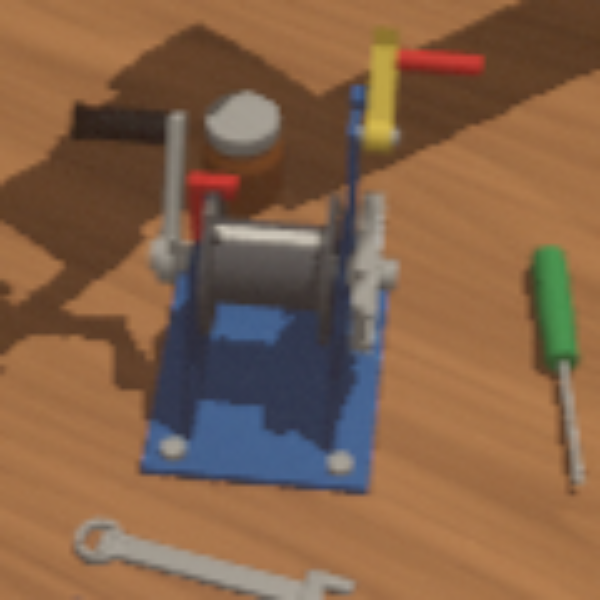

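Run:
```python
import cv2
a=cv2.imread("pics/w12.png")[0:230,220:420]; cv2.imwrite("pics/w12c.png",cv2.resize(a,None,fx=3.5,fy=2.6,interpolation=cv2.INTER_CUBIC))
from h import *
from workcell import env
c=env.read_camera("wrist")
f=lambda P:((proj(c,W(w0,P))-[220,0])*[3.5,2.6]).round(1).tolist()
print("corners",f([[.1,.075,.008],[.1,-.075,.008],[-.1,-.075,.008],[-.1,.075,.008]]))
print("hub",f([[0,-.061,.105],[0,-.08,.105]]))
for r in (.025,.03,.035):
  print(r,"sil",f([[-r,0,.105],[r,0,.105]]),[ (q,f([[r*np.sin(q),y,.105+r*np.cos(q)] for y in (-.03,.03)])) for q in (0,.1)])
print("flange", f([[-.05,-.045,.105],[.05,-.045,.105]]))
print([(q,f([[.085*np.sin(q-.6),-.066,.105+.085*np.cos(q-.6)]])) for q in (-.1,0,.1)])
```

```text
corners [[600.1, 79.7], [562.5, 380.0], [84.3, 381.5], [69.5, 81.2]]
hub [[357.1, 370.2], [355.0, 413.5]]
0.025 sil [[284.0, 221.6], [445.1, 221.1]] [(0, [[372.8, 296.3], [381.9, 129.4]]), (0.1, [[381.2, 296.3], [390.7, 129.4]])]
0.03 sil [[267.9, 221.6], [461.2, 221.0]] [(0, [[375.5, 296.3], [384.8, 126.6]]), (0.1, [[385.7, 296.2], [395.6, 126.7]])]
0.035 sil [[251.8, 221.7], [477.3, 221.0]] [(0, [[378.2, 296.2], [387.9, 123.8]]), (0.1, [[390.2, 296.2], [400.6, 123.8]])]
flange [[204.1, 333.1], [513.9, 332.2]]
[(-0.1, [[187.2, 400.3]]), (0, [[212.4, 402.0]]), (0.1, [[240.3, 403.4]])]
```

View pics/w12c.png

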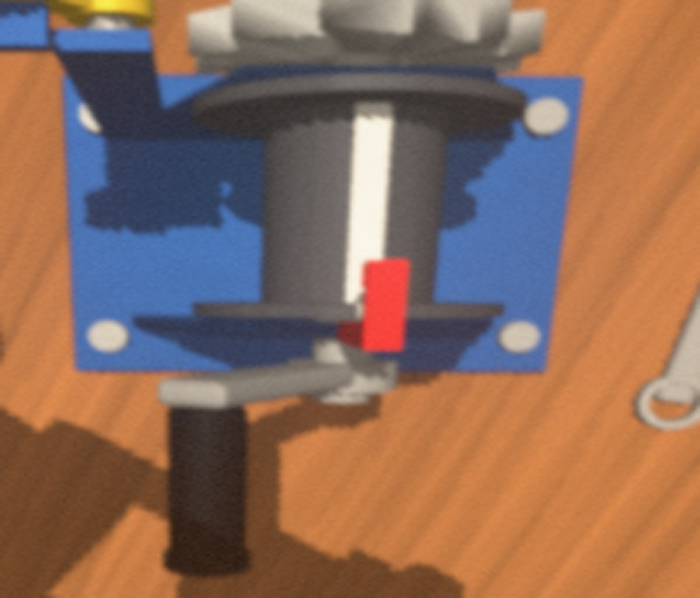

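```bash
python3 -m creep '[{"wx":0,"wy":0,"wz":0,"tx":-0.015,"ty":0,"tz":0.045,"fingers":0.05},{"wx":0,"wy":0,"wz":0,"tx":-0.025,"ty":0,"tz":0.09,"fingers":0.05},{"wx":0,"wy":0,"wz":0,"tx":-0.04,"ty":0,"tz":0.135,"fingers":0.05},{"wx":0,"wy":0,"wz":0.6,"tx":-0.05,"ty":0.0,"tz":0.18,"fingers":0.05},{"wx":0,"wy":0,"wz":0.6,"tx":-0.0565,"ty":0.02,"tz":0.215,"fingers":0.05},{"wx":0,"wy":0,"wz":0.6,"tx":-0.0565,"ty":0.05,"tz":0.215,"fingers":0.05},{"wx":0,"wy":0,"wz":0.6,"tx":-0.0565,"ty":0.05,"tz":0.215,"fingers":0.05},{"wx":0,"wy":0,"wz":0.6,"tx":-0.0565,"ty":0.05,"tz":0.215,"fingers":0.05}]'
python3 - <<'E'
from h import *
from workcell import env
import cv2
st=env.get_state()
print(go(st,W(w0,rod(2.3))[0]+[0,0,-.019],Rdes(w0)),st["force"])
c=env.read_camera("wrist");cv2.imwrite("pics/w13.png",c["img"][:,:,::-1])
for p in (2.1,2.3): print(p,proj(c,W(w0,[rod(p,.028),rod(p,-.028)])).round(1).tolist())
c=env.read_camera("scene");cv2.imwrite("pics/s13.png",cv2.resize(c["img"][170:290,230:350,::-1],None,fx=5,fy=5))
E
```

```text
time: 11.35
position: [0.4255, 0.0939, 0.2646]
tool_rot: [-0.69, 0.692, 0.145, -0.154]
force: [0.1, 0.3, 0.8]
finger_gap: 0.0499
(array([ 0.0064,  0.0852, -0.0065]), array([ 0.1, -0.3, -0.8])) [0.09301363 0.32638021 0.83816508]
2.1 [[297.8, 195.8], [296.7, 268.9]]
2.3 [[286.0, 193.7], [285.8, 265.2]]
```

View pics/w13.png

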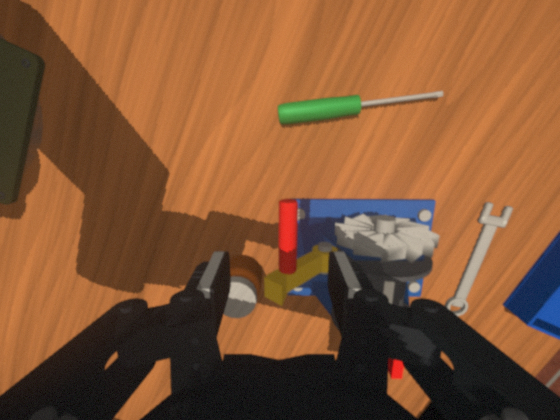

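View pics/s13.png

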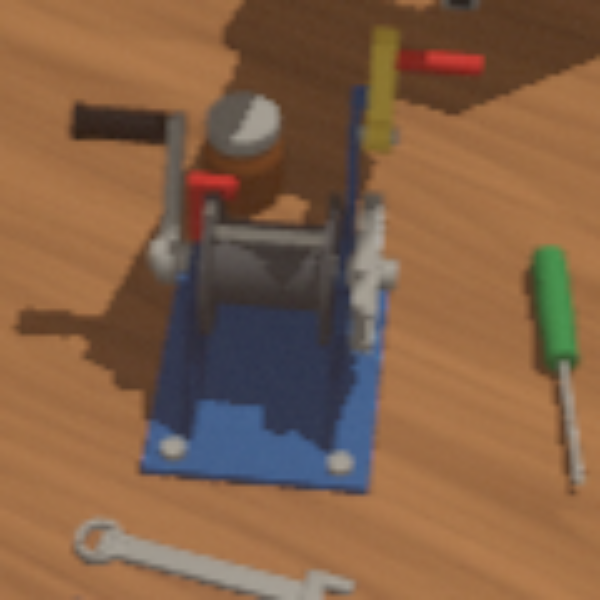

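```bash
python3 -m creep '[{"wx":0,"wy":0,"wz":0,"tx":0.008,"ty":0.03,"tz":-0.002,"fingers":0.05},{"wx":0,"wy":0,"wz":-0.8,"tx":0.008,"ty":0.06,"tz":-0.002,"fingers":0.05},{"wx":0,"wy":0,"wz":-0.8,"tx":0.008,"ty":0.084,"tz":-0.002,"fingers":0.05},{"wx":0,"wy":0,"wz":-0.8,"tx":0.008,"ty":0.084,"tz":-0.002,"fingers":0.05},{"wx":0,"wy":0,"wz":-0.8,"tx":0.008,"ty":0.084,"tz":-0.002,"fingers":0.03},{"wx":0,"wy":0,"wz":-0.8,"tx":0.008,"ty":0.084,"tz":-0.002,"fingers":0.008},{"wx":0,"wy":0,"wz":-0.8,"tx":0.008,"ty":0.084,"tz":-0.002,"fingers":0.008},{"wx":0,"wy":0,"wz":-0.8,"tx":0.008,"ty":0.084,"tz":-0.002,"fingers":0.008}]' 25
python3 - <<'E'
from h import *
from workcell import env
import cv2
st=env.get_state()
print(go(st,W(w0,rod(2.27))[0]+[0,0,-.019],Rdes(w0)),st["force"])
c=env.read_camera("wrist");cv2.imwrite("pics/w14.png",c["img"][:,:,::-1])
k0=np.array(rod(2.27))
for p in np.arange(2.1,-.1,-.2): d=np.array(rod(p))-k0; print(p.round(2),d[0].round(4),(-d[2]).round(4))
E
```

```text
time: 12.25
position: [0.4353, 0.0943, 0.1835]
tool_rot: [-0.69, 0.692, 0.151, -0.147]
force: [-2.9, -2.7, 5.6]
finger_gap: 0.0127
(array([-0.0027,  0.0032, -0.0029]), array([ 0.2, -0.3,  0.3])) [-2.87311948 -2.69179774  5.56119566]
2.1 0.0069 -0.0049
1.9 0.016 -0.009
1.7 0.0257 -0.0113
1.5 0.0357 -0.0116
1.3 0.0456 -0.0099
1.1 0.0549 -0.0063
0.9 0.0633 -0.0009
0.7 0.0704 0.0061
0.5 0.0761 0.0143
0.3 0.0799 0.0235
0.1 0.0819 0.0333
```

View pics/w14.png

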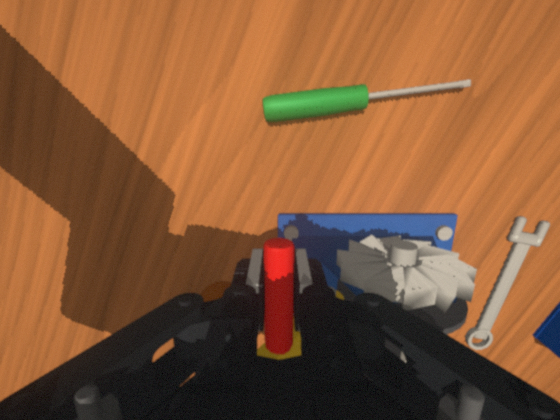

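```bash
python3 -m creep '[{"wx":0,"wy":0,"wz":0,"tx":0.006,"ty":-0.004,"tz":0,"fingers":0.008},{"wx":0,"wy":0,"wz":0,"tx":0.013,"ty":-0.007,"tz":0,"fingers":0.008},{"wx":0,"wy":0,"wz":0,"tx":0.021,"ty":-0.009,"tz":0,"fingers":0.008},{"wx":0,"wy":0,"wz":0,"tx":0.029,"ty":-0.010,"tz":0,"fingers":0.008},{"wx":0,"wy":0,"wz":0,"tx":0.037,"ty":-0.010,"tz":0,"fingers":0.008},{"wx":0,"wy":0,"wz":0,"tx":0.045,"ty":-0.008,"tz":0,"fingers":0.008},{"wx":0,"wy":0,"wz":0,"tx":0.052,"ty":-0.006,"tz":0,"fingers":0.008},{"wx":0,"wy":0,"wz":0,"tx":0.055,"ty":-0.004,"tz":0,"fingers":0.008}]'
python3 - <<'E'
from h import *
from workcell import env
import cv2
st=env.get_state()
print(go(st,W(w0,rod(0))[0]+[0,0,-.019],Rdes(w0)),st["force"])
c=env.read_camera("wrist");cv2.imwrite("pics/w15.png",c["img"][:,:,::-1])
c=env.read_camera("scene");cv2.imwrite("pics/s15.png",cv2.resize(c["img"][170:290,230:350,::-1],None,fx=5,fy=5))
E
```

```text
time: 13.1
position: [0.4867, 0.1177, 0.1878]
tool_rot: [-0.691, 0.692, 0.152, -0.147]
force: [-1.9, -0.9, 3.6]
finger_gap: 0.0128
(array([ 0.0227,  0.0459, -0.0024]), array([ 0.2, -0.3,  0.4])) [-1.87062716 -0.88688761  3.64031894]
```

View pics/w15.png

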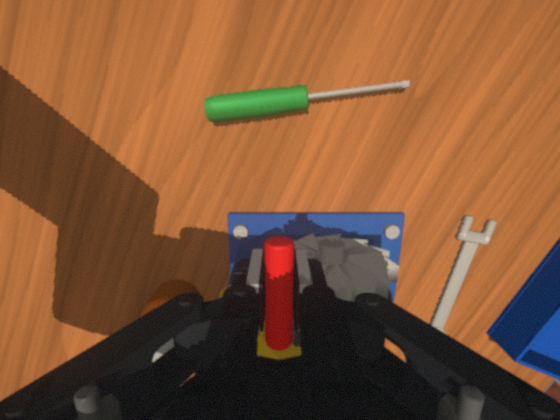

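View pics/s15.png

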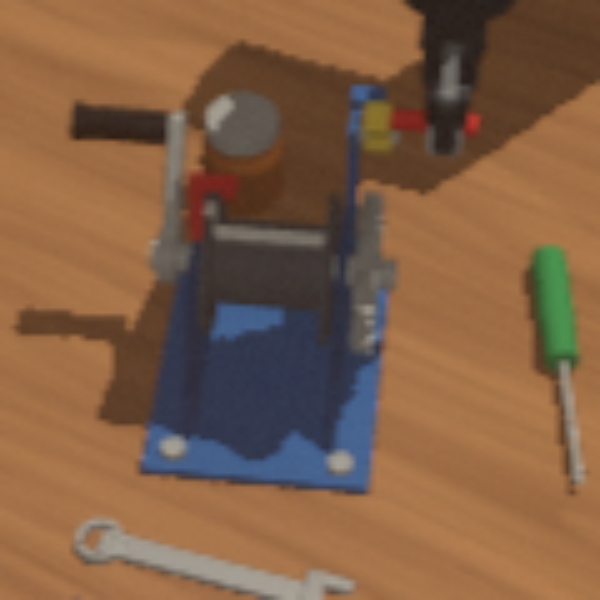

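```bash
python3 -m creep '[{"wx":0,"wy":0,"wz":0,"tx":0.007,"ty":0.006,"tz":0,"fingers":0.008},{"wx":0,"wy":0,"wz":0,"tx":0.014,"ty":0.014,"tz":0,"fingers":0.008},{"wx":0,"wy":0,"wz":0,"tx":0.019,"ty":0.022,"tz":0,"fingers":0.008},{"wx":0,"wy":0,"wz":0,"tx":0.0215,"ty":0.03,"tz":0,"fingers":0.008},{"wx":0,"wy":0,"wz":0,"tx":0.0225,"ty":0.037,"tz":0,"fingers":0.008},{"wx":0,"wy":0,"wz":0,"tx":0.0225,"ty":0.042,"tz":0,"fingers":0.008},{"wx":0,"wy":0,"wz":0,"tx":0.0225,"ty":0.043,"tz":0,"fingers":0.008},{"wx":0,"wy":0,"wz":0,"tx":0.0225,"ty":0.043,"tz":0,"fingers":0.008}]'
python3 - <<'E'
from h import *
from workcell import env
import cv2
st=env.get_state()
print(go(st,W(w0,rod(0))[0]+[0,0,-.019],Rdes(w0)),st["force"])
c=env.read_camera("scene");cv2.imwrite("pics/s16.png",cv2.resize(c["img"][170:290,230:350,::-1],None,fx=5,fy=5))
E
```

```text
time: 14.0
position: [0.5077, 0.1272, 0.1446]
tool_rot: [-0.691, 0.692, 0.152, -0.146]
force: [-1.8, 0.5, -0.2]
finger_gap: 0.013
(array([-0.0001,  0.0026, -0.0025]), array([ 0.2, -0.3,  0.4])) [-1.83553438  0.52279288 -0.1570502 ]
```

View pics/s16.png

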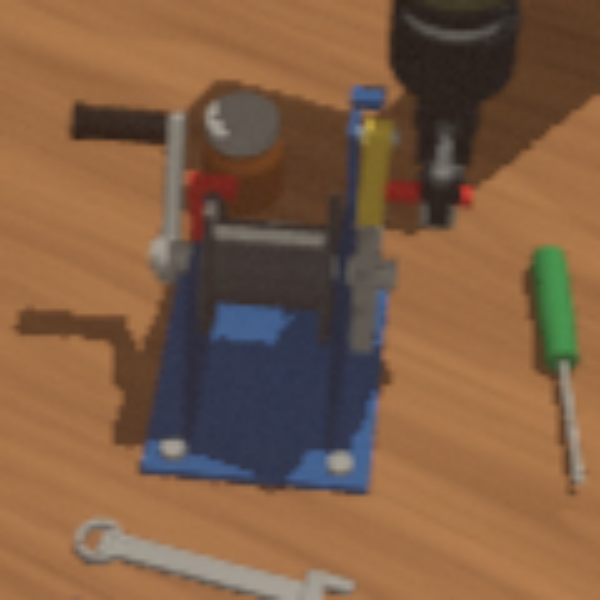

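```bash
python3 -m creep '[{"wx":0,"wy":0,"wz":0,"tx":0,"ty":0.003,"tz":0,"fingers":0.008},{"wx":0,"wy":0,"wz":0,"tx":0,"ty":0.003,"tz":0,"fingers":0.03},{"wx":0,"wy":0,"wz":0,"tx":0,"ty":0.003,"tz":0,"fingers":0.05},{"wx":0,"wy":0,"wz":0,"tx":0,"ty":-0.03,"tz":0.003,"fingers":0.05},{"wx":0,"wy":0,"wz":0,"tx":0,"ty":-0.07,"tz":0.003,"fingers":0.05},{"wx":0,"wy":0,"wz":0,"tx":0,"ty":-0.12,"tz":0.003,"fingers":0.05},{"wx":0,"wy":0,"wz":0,"tx":0,"ty":-0.168,"tz":0.003,"fingers":0.05},{"wx":0,"wy":0,"wz":0,"tx":0,"ty":-0.168,"tz":0.003,"fingers":0.05}]'
python3 -m creep '[{"wx":0,"wy":0,"wz":0,"tx":0,"ty":0,"tz":0,"fingers":0.05},{"wx":0,"wy":0,"wz":0,"tx":0,"ty":0,"tz":0,"fingers":0.05},{"wx":0,"wy":0,"wz":0,"tx":0,"ty":0,"tz":0,"fingers":0.05}]'
python3 - <<'E'
from h import *
from workcell import env
import cv2
c=env.read_camera("wrist");cv2.imwrite("pics/w17.png",cv2.resize(c["img"][140:340,180:400,::-1],None,fx=3.5,fy=2.9,interpolation=cv2.INTER_CUBIC))
f=lambda P:((proj(c,W(w0,P))-[180,140])*[3.5,2.9]).round(1).tolist()
print("corners",f([[.1,.075,.008],[-.1,.075,.008]]))
for p in (0,.1,.2): print(p,f([rod(p,.028),rod(p,-.028)]))
c=env.read_camera("scene");cv2.imwrite("pics/s17.png",cv2.resize(c["img"][170:290,230:350,::-1],None,fx=5,fy=5,interpolation=cv2.INTER_CUBIC))
f=lambda P:((proj(c,W(w0,P))-[230,170])*5).round(1).tolist()
for p in (0,.1,.2): print(p,f([rod(p,.028),rod(p,-.028)]))
for q in (-.1,0,.1): print(q,f([knob(q,.03),knob(q,-.03)]))
c=env.read_camera("top");cv2.imwrite("pics/t17.png",cv2.resize(c["img"][125:265,180:340,::-1],None,fx=4.5,fy=4.25,interpolation=cv2.INTER_CUBIC))
E
```

```text
time: 14.85
position: [0.5099, 0.1307, 0.3207]
tool_rot: [-0.69, 0.692, 0.158, -0.14]
force: [0.0, -0.4, 0.1]
finger_gap: 0.0501
time: 15.15
position: [0.5091, 0.1305, 0.3193]
tool_rot: [-0.69, 0.692, 0.157, -0.141]
force: [1.4, -1.5, -0.1]
finger_gap: 0.0501
corners [[595.3, 138.2], [138.4, 142.0]]
0 [[320.2, 82.9], [322.5, 236.9]]
0.1 [[319.3, 85.5], [321.6, 241.7]]
0.2 [[316.5, 88.1], [319.1, 246.5]]
0 [[480.2, 198.7], [391.8, 192.0]]
0.1 [[480.8, 192.9], [392.1, 186.3]]
0.2 [[481.4, 186.6], [392.5, 180.0]]
-0.1 [[165.2, 126.8], [74.2, 120.2]]
0 [[163.4, 128.4], [71.8, 121.7]]
0.1 [[161.5, 131.3], [69.4, 124.6]]
```

View pics/w17.png

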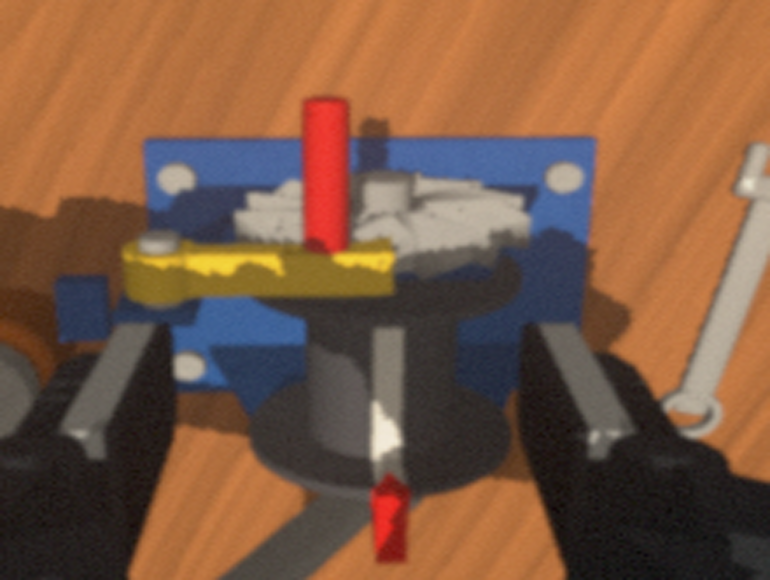

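View pics/s17.png

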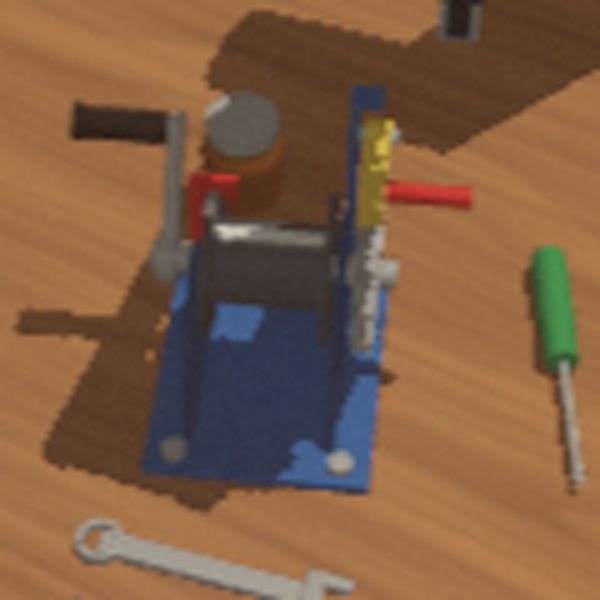

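View pics/t17.png

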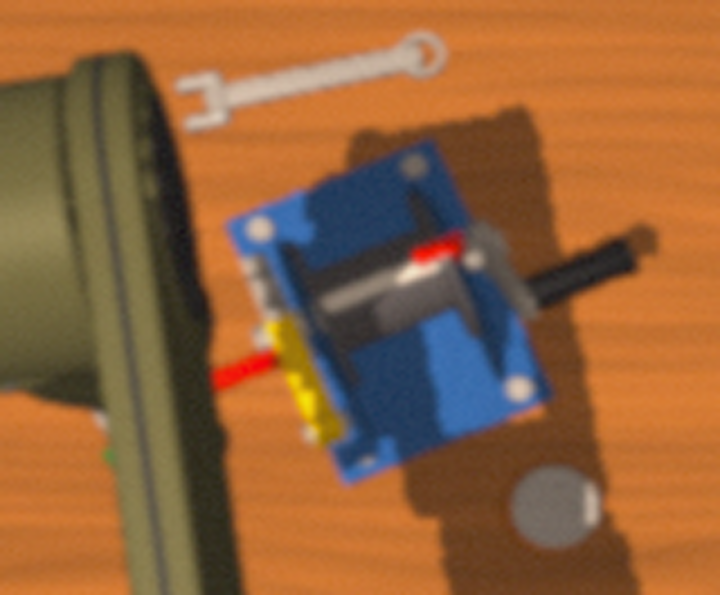

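Run:
```python
from h import *
from workcell import env
import cv2
a=cv2.imread("pics/scene0.png").astype(float);c=env.read_camera("scene");b=c["img"][:,:,::-1].astype(float)
for im in (a,b):
    s=im[200:220,305:330]; m=np.clip(s[:,:,2]-1.6*np.maximum(s[:,:,1],s[:,:,0])-20,0,None); 
    # exclude wood: require g-b small
    m[(s[:,:,1]-s[:,:,0])>25]=0
    v,u=np.mgrid[200:220,305:330]; m=m*(u>=309)*(u<=322)
    col=[(m[:,i]*v[:,i]).sum()/m[:,i].sum() for i in range(4,18)]
    print(m.sum().round(),np.round(col,2),np.mean(col))
for p in (-.03,0,.05,.12): print(p,proj(c,W(w0,[rod(p,.028),rod(p,-.028)])).round(2).tolist())
x=np.hstack([cv2.resize(i[185:235,280:330].astype(np.uint8),None,fx=7,fy=7,interpolation=cv2.INTER_CUBIC) for i in (a,b)])
cv2.imwrite("pics/cmp.png",x)
```

```text
3639.0 [207.8  207.95 208.2  208.21 208.32 208.35 208.36 208.37 208.44 208.47
 208.59 208.7  208.79 208.87] 208.38754298931397
3648.0 [207.69 207.72 207.87 208.17 208.21 208.28 208.33 208.35 208.4  208.4
 208.46 208.52 208.65 208.79] 208.2745450262985
-0.03 [[326.01, 210.06], [308.33, 208.73]]
0 [[326.05, 209.74], [308.35, 208.41]]
0.05 [[326.1, 209.17], [308.38, 207.85]]
0.12 [[326.18, 208.34], [308.43, 207.02]]
```

View pics/cmp.png

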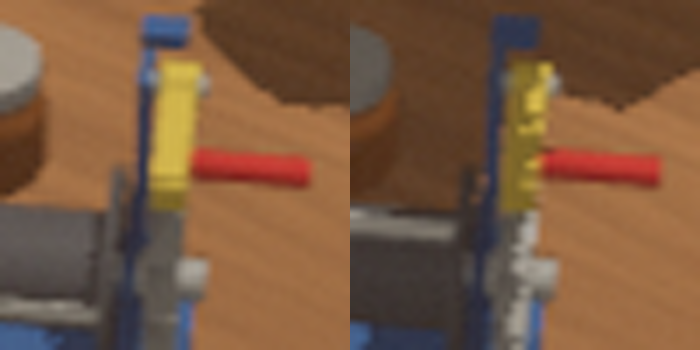

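Run:
```python
from workcell import env
s=env.get_state();print(s["time"],s["force"],s["position"])
print(env.sign_off())
```

```text
15.35 [-0.72301607 -1.46054525  0.37067893] [0.5093275  0.13055486 0.31939878]
the job is handed in; nothing more can be done
None
```

I flipped the pawl back onto its stop by the lift rod and turned the crank backward from about 1.5 rad until the stripe stood under the pointer. I then swung the pawl down into the ratchet, let go and lifted clear, and handed the job in at 15.35 s. The sign-off gave no verdict.

**Last checks:**
- **Drum:** my readings of the drum angle put it at about 0, give or take 0.05 rad. One stripe reading gave -0.08, still within the 0.15 limit. The final wrist picture shows the stripe in line with the pointer.
- **Pawl:** the lift rod lies within about 0.1 pixel (0.01 rad) of its position at the start, when the pawl appeared to be in a tooth gap. The absolute reading from the scene camera was less certain: it gave about 0.05 rad, with an error of about the same size. I did not test the lock by pushing the crank.
- **Robot and bystanders:** the gripper ended open about 0.16 m above the rod with no contact force. The jar, wrench and screwdriver looked unmoved in the last pictures. I did not check the hammer, tin and spray at the end, but the arm never went near them.

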